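Index the suction-cup magazine to the blue cup and lock it

ROBOT

A 6-joint arm with a two-finger parallel gripper is mounted at the origin on the work surface. World frame = base frame: x ahead of the robot, y to its left, z up, the work surface at z = 0. Lengths are in m, angles in rad, forces in N, time in s.
With the tool pointing down it reaches from about 0.4 to 0.825 m from the base axis. Payload 7 kg.
Tool frame: the origin (TCP) lies at the very end of the fingers, on their centre line; the grasp point (between the pads) lies manip.grip_point_offset behind it (manip.grip_point_offset is the distance from the TCP to the grasp point, in m); z points along the fingers, x is the direction in which the jaws open and shut, and the axes are right-handed (so a half turn about z gives the same grasp; the last joint's range is limited). The gripper opens to 85 mm and grips with 20 to 120 N. Pads are 22 mm wide; open, the fingers measure 114 mm over their backs; the gripper's body (76 mm by 85 mm) begins 54 mm behind the grasp point. The pads swing forward as they close: fully open they stand 13 mm farther back than shut.
Start: joints at [1.564, 0.359, 0.012, 0, -1.224, -0.288], TCP at [0.196, 0.646, 0.231] pointing down, gripper open.
Joint ranges: [-3.07, 3.07], [-1.43, 2.12], [-1.02, 1.25], [-3.03, 1.67], [-3.05, -0], [-3.03, 3.03]. Speed limits (rad/s): [2.39, 2.39, 3.01, 3.14, 3.14, 3.14].

INTERFACE

Orientations are given as [roll, pitch, yaw] about the fixed x, y, z axes, in that order (R = Rz(yaw) Ry(pitch) Rx(roll)).
In Python, from station import monitor, vision, job, manip gives the robot as it stands.
- The arm moves only by the tool step_arm, never from a script. Its argument "series" is a list of rows, each an object with "delta_pos": the shift along the tool's x, y, z as a fraction of full scale, a list of three; "twist": the turn, a rotation vector about the tool's x, y, z as a fraction of full scale, a list of three. A call has 1 to 20 rows; each row shifts and turns the commanded pose from where the row before left it, along the tool's axes as they then stand; what a row does not reach is not made up. Full scale, the value 1, is 20 mm for a shift and 6 degrees for a turn. A row lasts 1/10 s, in which the tool goes at most 50 mm and 8.59 degrees, less where a joint would pass 70% of its speed; a pose out of reach is approached as far as the arm can. A call with a number of a shift or a turn outside -1 to 1 is refused whole. A call with a gripper value outside its range is refused whole. "jaw" is the opening, from 0 (shut) to 1 (fully open), set as the call begins (left out, the last holds). The fingers move at their own pace and stop on an object; "force" is the grip in N (left out, the last holds). Time passes only in rows, so rows that do not move let the fingers close. It gives the time, the measured TCP pose, the force and the opening at its end, in the units of the state.
- monitor.state(): the state, without advancing time (a new reading comes with each control period).
- vision.snapshot(name): name is "side" or "top"; returns a dict with "image" (480x640x3 uint8, red, green, blue), "z_map" (480x640 float32, m along the optical axis (not along the pixel's ray), 0 where there is no reading), "fx", "fy", "cx", "cy" (pixels), "R" (3x3) and "t" (3): a world point X has camera coordinates R X + t. Camera axes: x right, y down, z forward; pixel columns grow to the right and rows downward; lengths in m; the calibration is good to about 2 mm. A picture is of the moment at which its call begins.
- job.hand_in(): hands the job in, once; it reports no verdict.
The state is a dict: "time_s": time; "joint_pos": joint angles; "qd": joint speeds; "tau": joint torques, N m; "tcp_pos": TCP position; "eef_rot": TCP orientation; "force": force on the tool from outside, world axes, zero at the start; "moment": the same for the moment, N m; "gripper_width": finger opening in m.
Only numpy, scipy, OpenCV 4.12 (cv2) and the standard library are available. Lean on these libraries where they do the work, as an engineer would, in place of code of your own. Each camera call takes 0.05 s, during which the arm holds its last target.

TASK

Turn the rotary magazine by its crank handle, the shorter way round, until the blue suction cup stands at the orange load pointer. Then push the index plunger's knob down off its parked position and work the plate gently back and forth until the pin drops fully home in that station's slot and locks the plate, never forcing the pin against the ring. Leave the cups standing in their nests and the other things on the bench where they are.

Things in the scene. Friction and masses are not known exactly. Their poses are not given: they have to be found in the camera images.
- indexer: the rotary magazine's grey cast foot, bolted to the bench: 370 by 240 by 12 mm, about 0.2 m in radius overall. Origin under the plate's axis, on the bench; z up; its -x side, towards the robot, carries the index plunger on an arm (arm top 80 mm above the bench)
- hub (a point): on the foot's upright axis of turning, at the height of the nest plate's top face (46 mm above the bench). Eight stations lie every 45 degrees round it at 85 mm radius: the handle at one, a nest of four 10 mm tall dowels at each of the others; the nest opposite the handle is empty
- plate: the round aluminium nest plate, 236 mm across, top face 46 mm above the bench. It turns about the upright axis either way without end stops and stays where it is left (friction about 0.22 N m, so about 3 N at the handle). Origin on the axis, 14 mm below its top face; +x points from the axis to the crank handle. The index ring is fixed to it
- ring_track (a point): point on the foot straight below the pin, on the index ring's top face (44 mm up). The steel ring projects all round the plate to 150 mm radius, 14 mm thick, with eight radial slots 13 mm wide, 45 degrees apart, one to each station. It was clamped to the plate by hand: all its slots are turned together by up to 5 degrees (12 mm at the pin) either way from the nests, not measured
- handle (a point): the crank handle on the plate, an upright black revolving sleeve, 22 mm across and 70 mm tall, 85 mm from the axis, standing from 52 to 122 mm above the bench; this point is on its axis 35 mm below its top. It spins freely on its stud, so the hand need not turn with it
- pin: the index plunger's upright steel pin, 10 mm thick with its tip edge just broken, sliding straight up and down 135 mm from the axis on the foot's -x side. Origin at its lower tip: 54 mm above the bench parked (so at the start), 44 riding on the ring, 34 fully home in a slot. Home, it locks the plate with about 1.5 mm play at the pin either way
- pin_knob (a point): centre of the top of the plunger's black knob, 30 mm across, grip 12 mm tall; 119 mm above the bench parked, 108 riding on the ring, 99 home. A ball detent keeps it parked until it is pushed down with about 5 N; it gives within 2 mm, then the pin springs down by itself and keeps pressing: about 4 N on the ring, 3 N home. It pulls up to park again
- load_point (a point): the load place: fixed point over the foot at the plate's top face, 85 mm from the axis on the side of the plunger, just inside the orange pointer. With the pin home, the nest there stands within 9 mm of this point, as the ring is clamped
- cup_blue_mid (a point): the blue suction cup standing mouth down in a nest: bellows 36 mm across at the mouth, aluminium stem on top, 30 mm tall in all; this point is its centre, half-way up. It stands in one of the six nests 45, 90 or 135 degrees either side of the empty one, with 2 mm play
- cup_black_mid (a point): a black suction cup standing mouth down in a nest: bellows 36 mm across at the mouth, aluminium stem on top, 30 mm tall in all; this point is its centre, half-way up
- cup_white_mid (a point): a white suction cup standing mouth down in a nest: bellows 36 mm across at the mouth, aluminium stem on top, 30 mm tall in all; this point is its centre, half-way up
- cup_red_mid (a point): a red suction cup standing mouth down in a nest: bellows 36 mm across at the mouth, aluminium stem on top, 30 mm tall in all; this point is its centre, half-way up
- cup_grey_mid (a point): a grey suction cup standing mouth down in a nest: bellows 36 mm across at the mouth, aluminium stem on top, 30 mm tall in all; this point is its centre, half-way up
- cup_green_mid (a point): a green suction cup standing mouth down in a nest: bellows 36 mm across at the mouth, aluminium stem on top, 30 mm tall in all; this point is its centre, half-way up
- pendant: a dark grey teach pendant, 200 by 280 by 30 mm, with a red stop button, lying on the bench; origin under its centre
- driver: a screwdriver 200 mm long with a grey handle, lying on the bench; origin under its middle
- fittings_bin: an open grey bin of fittings, 110 by 160 by 50 mm, on the bench; origin under its centre

How it is judged:
On the way:
1. the blue cup is brought to within 20 mm of the load point (horizontal distance between cup_blue_mid and load_point below 0.02 m), for 0.1 s.
At the end, for the whole second after the job is handed in: The blue cup stands within 14 mm of the load point, the index pin is home in that station's slot (knob top no more than 2.5 mm above its lowest position), and all six cups stand in their nests (horizontal distance between cup_blue_mid and load_point below 0.014 m and z of pin_knob in the frame of indexer below 0.1015 m and not (height (world z) of cup_blue_mid above 0.07 m) and not (height (world z) of cup_blue_mid below 0.054 m) and not (angle between cup_blue_mid's own z axis and vertical above 0.5 rad) and not (height (world z) of cup_black_mid above 0.07 m) and not (height (world z) of cup_black_mid below 0.054 m) and not (angle between cup_black_mid's own z axis and vertical above 0.5 rad) and not (height (world z) of cup_white_mid above 0.07 m) and not (height (world z) of cup_white_mid below 0.054 m) and not (angle between cup_white_mid's own z axis and vertical above 0.5 rad) and not (height (world z) of cup_red_mid above 0.07 m) and not (height (world z) of cup_red_mid below 0.054 m) and not (angle between cup_red_mid's own z axis and vertical above 0.5 rad) and not (height (world z) of cup_grey_mid above 0.07 m) and not (height (world z) of cup_grey_mid below 0.054 m) and not (angle between cup_grey_mid's own z axis and vertical above 0.5 rad) and not (height (world z) of cup_green_mid above 0.07 m) and not (height (world z) of cup_green_mid below 0.054 m) and not (angle between cup_green_mid's own z axis and vertical above 0.5 rad)); the robot touches nothing.
It fails at once if the plate is turned the long way round: more than 168 degrees from where it stood at the start (distance of handle from where it was at the start of the episode above 0.1691 m).
It fails at once if the pin is forced against the index ring with more than 12 N, from above or sideways (contact force between pin and plate above 12 N).
It fails at once if a cup is knocked out of its nest or tipped over (height (world z) of any of cup_blue_mid, cup_black_mid, cup_white_mid, cup_red_mid, cup_grey_mid, cup_green_mid above 0.07 m or height (world z) of any of cup_blue_mid, cup_black_mid, cup_white_mid, cup_red_mid, cup_grey_mid, cup_green_mid below 0.054 m or angle between any of cup_blue_mid, cup_black_mid, cup_white_mid, cup_red_mid, cup_grey_mid, cup_green_mid's own z axis and vertical above 0.5 rad).
It fails at once if the pendant, the screwdriver or the bin is moved more than 30 mm (distance of any of pendant, driver, fittings_bin from where it was at the start of the episode above 0.03 m).
It also fails if it takes over 58 s, if anything falls off the work surface, if the arm or the gripper's body presses on something with over 40 N, if the wrist force passes 120 N, or if a joint passes its speed limit or range.

## Working session

There is one attempt and no reset: what is moved stays moved. The work goes in short steps, Python scripts to look and compute and a tool call to move; the robot and the scene stay as the last step left them, time stands still between calls to the robot, and variables do not carry over. Pictures are saved under pics/ and viewed, and the job is handed in when it is done.

Besides the shell and the picture viewer there is one more tool, called after "Request:" as name(argument=value, ...), one argument or row to a line, values as JSON. step_arm: Moves the arm, as the interface text tells. Shift numbers are shares of 20 mm and turn numbers shares of 6 degrees, none past 1 either way. Its arguments: {"type":"object","properties":{"series":{"type":"array","items":{"type":"object","properties":{"delta_pos":{"type":"array","items":{"type":"number"}},"twist":{"type":"array","items":{"type":"number"}}}}},"jaw":{"type":"number"},"force":{"type":"number"}},"required":["series"]}

```bash
mkdir -p pics; ls; python3 - <<'E'
from station import monitor, vision, job, manip
import cv2,pickle
print(monitor.state()); print(manip.grip_point_offset)
for n in ("top","side"):
    s=vision.snapshot(n); pickle.dump(s,open(n+"0.pkl","wb"))
    cv2.imwrite(f"pics/{n}0.png",s["image"][:,:,::-1]); print(n,s["fx"],s["cx"],s["cy"],s["R"],s["t"])
E
```

```text
pics
{'time_s': 0.0, 'joint_pos': array([ 1.56409654e+00,  3.59366929e-01,  1.10591147e-02, -3.51388141e-04,
       -1.22409743e+00, -2.88139722e-01]), 'qd': array([ 0.00025588,  0.00073635,  0.00128016, -0.00051429, -0.00028078,
        0.00141995]), 'tau': array([-2.68720951e-04, -5.83331680e+01,  2.93406379e+01,  6.93679288e+00,
       -5.84382797e-03, -1.26413951e-05]), 'tcp_pos': array([0.1960051 , 0.64541096, 0.23037648]), 'eef_rot': array([-3.14145212e+00, -1.63646233e-03, -1.86575562e+00]), 'force': array([-0.81429839,  0.16830414, -1.23850867]), 'moment': array([-0.01412019, -0.0124485 ,  0.0038999 ]), 'gripper_width': 0.08569052650126424}
0.0187
top 610.0008165982875 319.0280657638808 239.14949284471865 [[ 0.00439689 -0.99997199 -0.00605695]
 [-0.97483379 -0.00293614 -0.22291358]
 [ 0.22288955  0.00688464 -0.97481939]] [0.00728173 0.5748511  1.56742793]
side 463.40717728928803 319.29424196487895 242.83913146499543 [[ 0.82447966 -0.56587381 -0.00448457]
 [-0.31409083 -0.45101041 -0.83542598]
 [ 0.47072309  0.69020029 -0.54958469]] [-0.44720176  0.28822438  0.92001222]
```

View pics/top0.png

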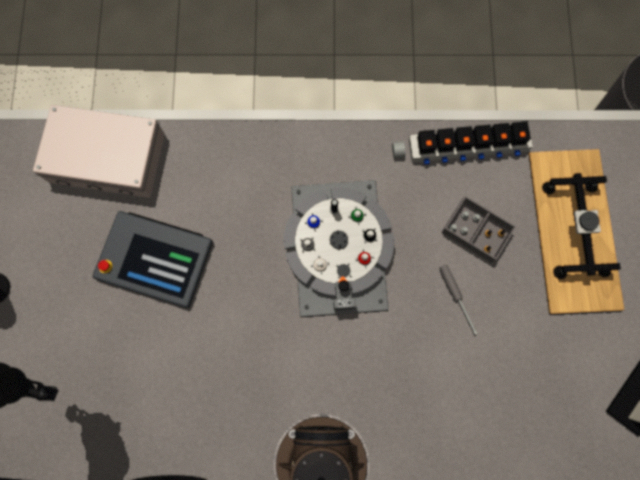

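View pics/side0.png

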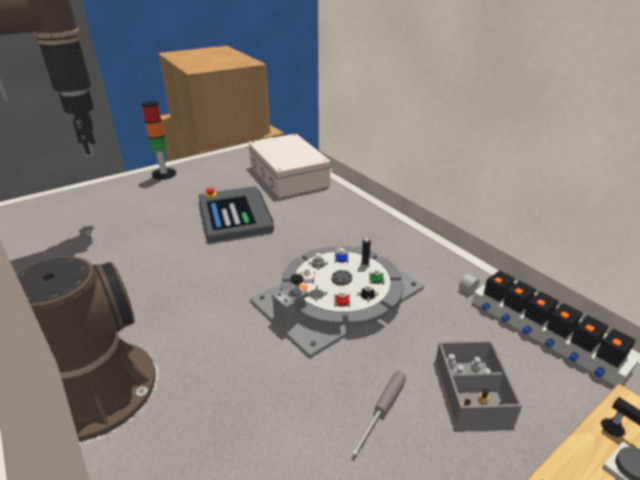

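```bash
cat > h.py <<'E'
import numpy as np,cv2
def ray(s,u,v):
    R=s["R"];t=s["t"];c=-R.T@t
    d=R.T@np.array([(u-s["cx"])/s["fx"],(v-s["cy"])/s["fy"],1.]);return c,d
def onz(s,u,v,z):
    c,d=ray(s,u,v);return c+d*(z-c[2])/d[2]
def proj(s,X):
    p=s["R"]@np.asarray(X,float)+s["t"];return np.array([s["fx"]*p[0]/p[2]+s["cx"],s["fy"]*p[1]/p[2]+s["cy"]])
def two(s1,p1,s2,p2):
    P=lambda s:np.array([[s["fx"],0,s["cx"]],[0,s["fy"],s["cy"]],[0,0,1]])@np.c_[s["R"],s["t"]]
    X=cv2.triangulatePoints(P(s1),P(s2),np.float64(p1),np.float64(p2))[:,0];return X[:3]/X[3]
E
python3 - <<'E'
import pickle,cv2,numpy as np
from h import *
t=pickle.load(open("top0.pkl","rb"));s=pickle.load(open("side0.pkl","rb"))
c=t["image"][170:325,270:410];cv2.imwrite("pics/t0z.png",cv2.resize(c,None,fx=3.8,fy=3.8,interpolation=cv2.INTER_CUBIC)[:,:,::-1])
c=s["image"][220:360,240:440];cv2.imwrite("pics/s0z.png",cv2.resize(c,None,fx=4,fy=4,interpolation=cv2.INTER_CUBIC)[:,:,::-1])
# white plate ellipse via top image
im=t["image"].astype(int)
m=((im.min(2)>165)).astype(np.uint8); m[:180]=0;m[310:]=0;m[:,:280]=0;m[:,:]*=1;m[:,410:]=0
cs,_=cv2.findContours(m,cv2.RETR_EXTERNAL,cv2.CHAIN_APPROX_NONE)
k=max(cs,key=cv2.contourArea);h=cv2.convexHull(k)[:,0]
P=np.array([onz(t,u,v,.046) for u,v in h]);(cx,cy),r=cv2.minEnclosingCircle(P[:,:2].astype(np.float32));print("plate",cx,cy,r,cv2.contourArea(k))
A=np.c_[2*P[:,:2],np.ones(len(P))];q=np.linalg.lstsq(A,(P[:,:2]**2).sum(1),rcond=None)[0];print("lsq",q[:2],np.sqrt(q[2]+q[0]**2+q[1]**2))
hsv=cv2.cvtColor(t["image"],cv2.COLOR_RGB2HSV)
for n,lo,hi in(("blue",(105,120,60),(130,255,255)),("orange",(5,150,120),(18,255,255)),("green",(50,80,40),(85,255,255))):
  m=cv2.inRange(hsv,lo,hi);m[:180]=0;m[310:]=0;m[:,:280]=0;m[:,410:]=0
  M=cv2.moments(m,True)
  if M["m00"]: u,v=M["m10"]/M["m00"],M["m01"]/M["m00"];print(n,M["m00"],u,v,onz(t,u,v,.06))
E
```

```text
plate 0.5780373215675354 -0.04230482131242752 0.1173010766506195 5097.5
lsq [ 0.57809139 -0.04215936] 0.11663089253951672
blue 57.0 313.35087719298247 223.0 [0.62063736 0.02498041 0.06      ]
orange 20.0 342.15 278.75 [ 0.46870783 -0.05216455  0.06      ]
green 60.0 356.3666666666667 216.68333333333334 [ 0.63860871 -0.09131382  0.06      ]
```

```bash
sleep 1
```

```text
(no output)
```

View pics/t0z.png

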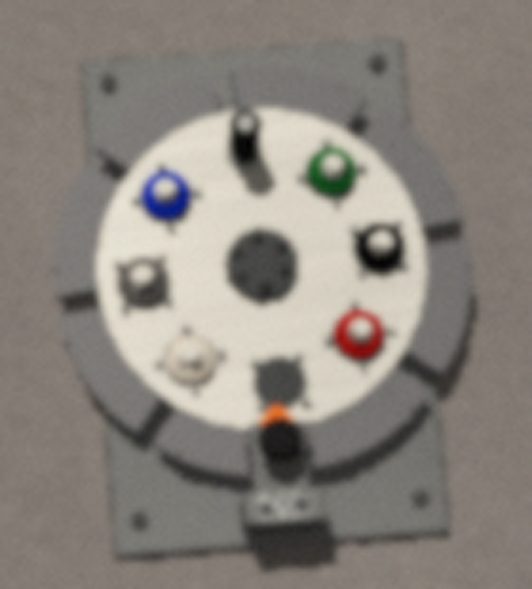

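View pics/s0z.png

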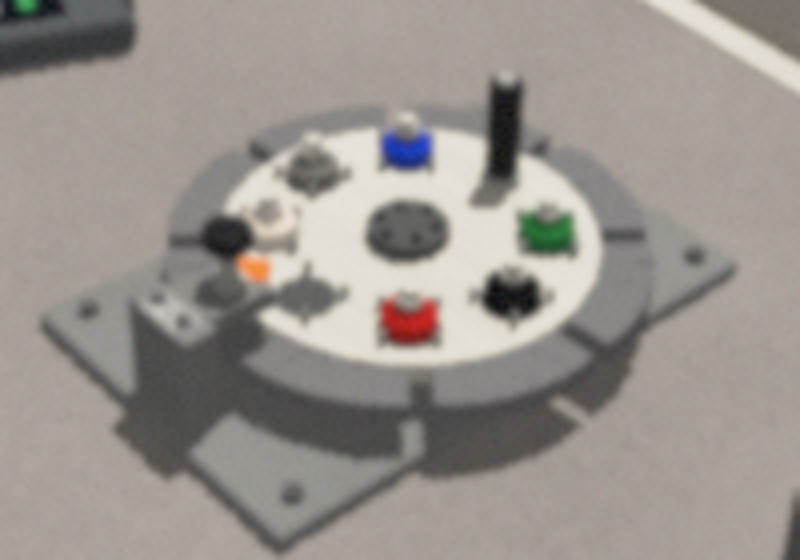

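```bash
python3 - <<'E'
import pickle,cv2,numpy as np
from h import *
t=pickle.load(open("top0.pkl","rb"));s=pickle.load(open("side0.pkl","rb"))
T=lambda x,y:((x+.5)/3.8-.5+270,(y+.5)/3.8-.5+170)
S=lambda x,y:((x+.5)/4-.5+240,(y+.5)/4-.5+220)
hub=np.array([.5781,-.0422])
H=[onz(t,*T(*p),.012)[:2] for p in((109,85),(378,63),(420,499),(140,521))]
print("holes",H,np.mean(H,0)); 
for a,b in((3,0),(2,1)): d=H[a]-H[b];print("foot -x dir",np.degrees(np.arctan2(d[1],d[0])))
d=H[1]-H[0];e=H[2]-H[3];print(np.degrees(np.arctan2(d[1],d[0])),np.degrees(np.arctan2(e[1],e[0])))
def pol(X):d=np.array(X[:2])-hub;return np.round(np.r_[np.hypot(*d)*1000,np.degrees(np.arctan2(d[1],d[0]))%360],1)
for p in((446,230),(75,300),(155,425),(430,375),(113,163),(358,122)): print("slot",pol(onz(t,*T(*p),.044)))
for n,p,z in(("handle",(246,122),.122),("blue",(166,190),.076),("green",(333,165),.076),("grey",(145,275),.076),("black",(380,243),.076),("red",(361,328),.076),("white",(190,358),.076),("empty",(279,382),.046)):print(n,pol(onz(t,*T(*p),z)),onz(t,*T(*p),z))
X=two(t,T(283,437),s,S(228,233));print("knob2",X,pol(X),onz(t,*T(283,437),.119))
X=two(t,T(246,122),s,S(509,78));print("handle2",X,pol(X))
X=two(t,T(262,265),s,S(407,228));print("hub2",X,proj(t,[.578,-.0422,.046]))
E
```

```text
holes [array([0.72290692, 0.06870065]), array([ 0.74045337, -0.13072929]), array([ 0.41621173, -0.15605819]), array([0.39983277, 0.04282684])] [ 0.5698512 -0.043815 ]
foot -x dir -175.4211660780121
foot -x dir -175.5332766834665
-84.97189023099938 -85.29209252379974
slot [135.6 281.5]
slot [134.1 100.7]
slot [136.4 147. ]
slot [142.8 236.8]
slot [130.5  54.3]
slot [128.7 326.5]
handle [85.   7.8] [ 0.66229352 -0.03068006  0.122     ]
blue [82.3 54.6] [0.62583712 0.02486591 0.076     ]
green [ 83.5 322.6] [ 0.64440478 -0.09291383  0.076     ]
grey [82.5 99.5] [0.56443189 0.03914021 0.076     ]
black [ 83.7 276.7] [ 0.58789867 -0.12527831  0.076     ]
red [ 85.8 233.6] [ 0.52716562 -0.11123269  0.076     ]
white [ 87.9 145.6] [0.505598   0.00745566 0.076     ]
empty [ 84.9 188.8] [ 0.49421798 -0.05511518  0.046     ]
knob2 [ 0.44453519 -0.05526912  0.11477568] [134.2 185.6] [ 0.44409144 -0.05520977  0.119     ]
handle2 [ 0.66258915 -0.03103395  0.12324159] [85.2  7.5]
hub2 [ 0.57762877 -0.04339548  0.05217522] [338.1443994  239.61759778]
```

Request:
step_arm(
  series=[
    {"delta_pos": [0, 0, 0], "twist": [0, 0, 0.94]},
    {"delta_pos": [0, 0, 0], "twist": [0, 0, 0.94]},
    {"delta_pos": [0, 0, 0], "twist": [0, 0, 0.94]},
    {"delta_pos": [0, 0, 0], "twist": [0, 0, 0.93]},
    {"delta_pos": [0, 0, 0], "twist": [0, 0, 0.93]},
    {"delta_pos": [0.18, -0.98, 0], "twist": [0, 0, 0]},
    {"delta_pos": [0.18, -0.98, 0], "twist": [0, 0, 0]},
    {"delta_pos": [0.18, -0.98, 0], "twist": [0, 0, 0]},
    {"delta_pos": [0.18, -0.98, 0], "twist": [0, 0, 0]},
    {"delta_pos": [0.18, -0.98, 0], "twist": [0, 0, 0]},
    {"delta_pos": [0.18, -0.98, 0], "twist": [0, 0, 0]},
    {"delta_pos": [0.18, -0.98, 0], "twist": [0, 0, 0]},
    {"delta_pos": [0.18, -0.98, 0], "twist": [0, 0, 0]},
    {"delta_pos": [0.18, -0.98, 0], "twist": [0, 0, 0]},
    {"delta_pos": [0.18, -0.98, 0], "twist": [0, 0, 0]},
    {"delta_pos": [0.18, -0.98, 0], "twist": [0, 0, 0]},
    {"delta_pos": [0.18, -0.98, 0], "twist": [0, 0, 0]},
    {"delta_pos": [0.18, -0.98, 0], "twist": [0, 0, 0]},
    {"delta_pos": [0.18, -0.98, 0], "twist": [0, 0, 0]},
    {"delta_pos": [0.18, -0.98, 0], "twist": [0, 0, 0]},
  ],
  jaw=1,
  force=25,
)

```text
time_s: 2.1
tcp_pos: [0.3668, 0.3985, 0.2313]
eef_rot: [-3.142, 0.0, -2.356]
force: [0.2, -0.1, 0.5]
gripper_width: 0.0856
```

Request:
step_arm(
  series=[
    {"delta_pos": [0.184, -0.984, 0]},
    {"delta_pos": [0.184, -0.984, 0]},
    {"delta_pos": [0.184, -0.984, 0]},
    {"delta_pos": [0.184, -0.984, 0]},
    {"delta_pos": [0.184, -0.984, 0]},
    {"delta_pos": [0.184, -0.984, 0]},
    {"delta_pos": [0.184, -0.984, 0]},
    {"delta_pos": [0.184, -0.984, 0]},
    {"delta_pos": [0.184, -0.984, 0]},
    {"delta_pos": [0.184, -0.984, 0]},
    {"delta_pos": [0.184, -0.984, 0]},
    {"delta_pos": [0.184, -0.984, 0]},
    {"delta_pos": [0.184, -0.984, 0]},
    {"delta_pos": [0.184, -0.984, 0]},
    {"delta_pos": [0.184, -0.984, 0]},
    {"delta_pos": [0.184, -0.984, 0]},
    {"delta_pos": [0.184, -0.984, 0]},
    {"delta_pos": [0.184, -0.984, 0]},
    {"delta_pos": [0.184, -0.984, 0]},
    {"delta_pos": [0.184, -0.984, 0]},
  ],
)

```text
schema error: expected keys delta_pos, twist
```

Request:
step_arm(
  series=[
    {"delta_pos": [0.184, -0.984, 0]},
    {"delta_pos": [0.184, -0.984, 0]},
    {"delta_pos": [0.184, -0.984, 0]},
    {"delta_pos": [0.184, -0.984, 0]},
    {"delta_pos": [0.184, -0.984, 0]},
    {"delta_pos": [0.184, -0.984, 0]},
    {"delta_pos": [0, 0, 0]},
  ],
)

```text
schema error: expected keys delta_pos, twist
```

Request:
step_arm(
  series=[
    {"delta_pos": [0.184, -0.984, 0], "twist": [0, 0, 0]},
    {"delta_pos": [0.184, -0.984, 0], "twist": [0, 0, 0]},
    {"delta_pos": [0.184, -0.984, 0], "twist": [0, 0, 0]},
    {"delta_pos": [0.184, -0.984, 0], "twist": [0, 0, 0]},
    {"delta_pos": [0.184, -0.984, 0], "twist": [0, 0, 0]},
    {"delta_pos": [0.184, -0.984, 0], "twist": [0, 0, 0]},
    {"delta_pos": [0.184, -0.984, 0], "twist": [0, 0, 0]},
    {"delta_pos": [0.184, -0.984, 0], "twist": [0, 0, 0]},
    {"delta_pos": [0.184, -0.984, 0], "twist": [0, 0, 0]},
    {"delta_pos": [0.184, -0.984, 0], "twist": [0, 0, 0]},
    {"delta_pos": [0.184, -0.984, 0], "twist": [0, 0, 0]},
    {"delta_pos": [0.184, -0.984, 0], "twist": [0, 0, 0]},
    {"delta_pos": [0.184, -0.984, 0], "twist": [0, 0, 0]},
    {"delta_pos": [0.184, -0.984, 0], "twist": [0, 0, 0]},
    {"delta_pos": [0.184, -0.984, 0], "twist": [0, 0, 0]},
    {"delta_pos": [0.184, -0.984, 0], "twist": [0, 0, 0]},
    {"delta_pos": [0.184, -0.984, 0], "twist": [0, 0, 0]},
    {"delta_pos": [0.184, -0.984, 0], "twist": [0, 0, 0]},
    {"delta_pos": [0.184, -0.984, 0], "twist": [0, 0, 0]},
    {"delta_pos": [0.184, -0.984, 0], "twist": [0, 0, 0]},
  ],
)

```text
time_s: 4.1
tcp_pos: [0.5927, 0.068, 0.2312]
eef_rot: [3.142, -0.0, -2.356]
force: [0.7, 0.3, -0.1]
gripper_width: 0.0853
```

Request:
step_arm(
  series=[
    {"delta_pos": [0.184, -0.984, 0], "twist": [0, 0, 0]},
    {"delta_pos": [0.184, -0.984, 0], "twist": [0, 0, 0]},
    {"delta_pos": [0.184, -0.984, 0], "twist": [0, 0, 0]},
    {"delta_pos": [0.184, -0.984, 0], "twist": [0, 0, 0]},
    {"delta_pos": [0.184, -0.984, 0], "twist": [0, 0, 0]},
    {"delta_pos": [0.184, -0.984, 0], "twist": [0, 0, 0]},
    {"delta_pos": [0, 0, 0], "twist": [0, 0, 0]},
  ],
)

```text
time_s: 4.8
tcp_pos: [0.6609, -0.0321, 0.2306]
eef_rot: [3.141, -0.001, -2.358]
force: [0.1, 0.8, -0.7]
gripper_width: 0.0854
```

Request:
step_arm(
  series=[
    {"delta_pos": [0, 0, 1], "twist": [0, 0, 0]},
    {"delta_pos": [0, 0, 1], "twist": [0, 0, 0]},
    {"delta_pos": [0, 0, 1], "twist": [0, 0, 0]},
    {"delta_pos": [0, 0, 1], "twist": [0, 0, 0]},
    {"delta_pos": [0, 0, 1], "twist": [0, 0, 0]},
    {"delta_pos": [0, 0, 1], "twist": [0, 0, 0]},
    {"delta_pos": [0, 0, 0.8], "twist": [0, 0, 0]},
    {"delta_pos": [0, 0, 0.35], "twist": [0, 0, 0]},
    {"delta_pos": [0, 0, 0], "twist": [0, 0, 0]},
  ],
)

```text
time_s: 5.7
tcp_pos: [0.6595, -0.0297, 0.0873]
eef_rot: [3.14, -0.002, -2.356]
force: [-0.2, 0.4, -0.0]
gripper_width: 0.0855
```

Request:
step_arm(
  series=[
    {"delta_pos": [0, 0, 0], "twist": [0, 0, 0]},
    {"delta_pos": [0, 0, 0], "twist": [0, 0, 0]},
    {"delta_pos": [0, 0, 0], "twist": [0, 0, 0]},
    {"delta_pos": [0, 0, 0], "twist": [0, 0, 0]},
    {"delta_pos": [0, 0, 0], "twist": [0, 0, 0]},
    {"delta_pos": [0, 0, 0], "twist": [0, 0, 0]},
    {"delta_pos": [0, 0, 0], "twist": [0, 0, 0]},
  ],
  jaw=0,
  force=25,
)

```text
time_s: 6.4
tcp_pos: [0.6605, -0.0295, 0.0889]
eef_rot: [-3.141, 0.0, -2.356]
force: [-1.3, 0.3, 5.2]
gripper_width: 0.0212
```

```bash
python3 - <<'E'
import numpy as np
hub=np.array([.577,-.043]);r=.085
x=np.array([-1,-1])/2**.5;y=np.array([-1,1])/2**.5
n=24
a=np.radians(np.linspace(8.2,137.0,n+1));P=hub+r*np.c_[np.cos(a),np.sin(a)]
for d in np.diff(P,axis=0):print(round(d@x/.02,2),round(d@y/.02,2),end=' | ')
print(P[0],P[-1])
E
```

```text
-0.22 0.33 | -0.19 0.35 | -0.16 0.37 | -0.12 0.38 | -0.09 0.39 | -0.05 0.39 | -0.01 0.4 | 0.02 0.4 | 0.06 0.39 | 0.1 0.39 | 0.13 0.37 | 0.17 0.36 | 0.2 0.34 | 0.23 0.32 | 0.26 0.3 | 0.29 0.27 | 0.31 0.25 | 0.33 0.22 | 0.35 0.18 | 0.37 0.15 | 0.38 0.11 | 0.39 0.08 | 0.4 0.04 | 0.4 0.0 | [ 0.66113098 -0.03087654] [0.51483494 0.01496986]
```

Request:
step_arm(
  series=[
    {"delta_pos": [-0.22, 0.33, 0], "twist": [0, 0, 0]},
    {"delta_pos": [-0.19, 0.35, 0], "twist": [0, 0, 0]},
    {"delta_pos": [-0.16, 0.37, 0], "twist": [0, 0, 0]},
    {"delta_pos": [-0.12, 0.38, 0], "twist": [0, 0, 0]},
    {"delta_pos": [-0.09, 0.39, 0], "twist": [0, 0, 0]},
    {"delta_pos": [-0.05, 0.39, 0], "twist": [0, 0, 0]},
    {"delta_pos": [-0.01, 0.4, 0], "twist": [0, 0, 0]},
    {"delta_pos": [0.02, 0.4, 0], "twist": [0, 0, 0]},
  ],
)

```text
time_s: 7.2
tcp_pos: [0.6295, 0.0243, 0.0889]
eef_rot: [-3.14, -0.0, -2.355]
force: [0.1, -5.0, 6.0]
gripper_width: 0.0214
```

Request:
step_arm(
  series=[
    {"delta_pos": [0.06, 0.39, 0], "twist": [0, 0, 0]},
    {"delta_pos": [0.1, 0.39, 0], "twist": [0, 0, 0]},
    {"delta_pos": [0.13, 0.37, 0], "twist": [0, 0, 0]},
    {"delta_pos": [0.17, 0.36, 0], "twist": [0, 0, 0]},
    {"delta_pos": [0.2, 0.34, 0], "twist": [0, 0, 0]},
    {"delta_pos": [0.23, 0.32, 0], "twist": [0, 0, 0]},
    {"delta_pos": [0.26, 0.3, 0], "twist": [0, 0, 0]},
    {"delta_pos": [0.29, 0.27, 0], "twist": [0, 0, 0]},
    {"delta_pos": [0.31, 0.25, 0], "twist": [0, 0, 0]},
    {"delta_pos": [0.33, 0.22, 0], "twist": [0, 0, 0]},
    {"delta_pos": [0.35, 0.18, 0], "twist": [0, 0, 0]},
    {"delta_pos": [0.37, 0.15, 0], "twist": [0, 0, 0]},
    {"delta_pos": [0, 0, 0], "twist": [0, 0, 0]},
  ],
)

```text
time_s: 8.5
tcp_pos: [0.539, 0.0343, 0.0889]
eef_rot: [-3.141, -0.001, -2.355]
force: [-0.7, -4.8, 5.7]
gripper_width: 0.0214
```

Request:
step_arm(
  series=[
    {"delta_pos": [0.38, 0.11, 0], "twist": [0, 0, 0]},
    {"delta_pos": [0.39, 0.07, 0], "twist": [0, 0, 0]},
    {"delta_pos": [0.39, 0.02, 0], "twist": [0, 0, 0]},
    {"delta_pos": [0.39, -0.02, 0], "twist": [0, 0, 0]},
    {"delta_pos": [0, 0, 0], "twist": [0, 0, 0]},
  ],
)

```text
time_s: 9.0
tcp_pos: [0.5136, 0.0149, 0.0888]
eef_rot: [3.141, -0.001, -2.356]
force: [-4.7, -1.2, 10.9]
gripper_width: 0.0214
```

```bash
python3 - <<'E'
from station import monitor, vision
import cv2,pickle
print(monitor.state()["tcp_pos"],monitor.state()["force"])
for n in ("top","side"):
    s=vision.snapshot(n); pickle.dump(s,open(n+"1.pkl","wb"))
    c=s["image"][170:325,270:410] if n=="top" else s["image"][220:360,240:440]
    cv2.imwrite(f"pics/{n}1.png",cv2.resize(c,None,fx=3.8 if n=="top" else 4,fy=3.8 if n=="top" else 4,interpolation=cv2.INTER_CUBIC)[:,:,::-1])
E
```

```text
[0.51362014 0.01494894 0.08880418] [-4.6575001  -1.24597842 10.91985902]
```

View pics/top1.png

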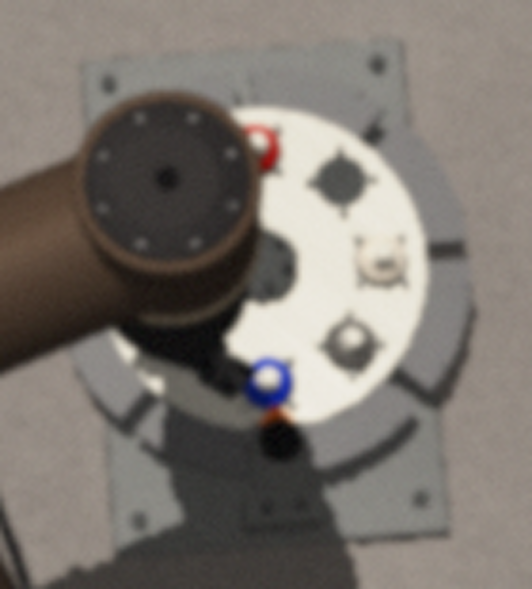

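View pics/side1.png

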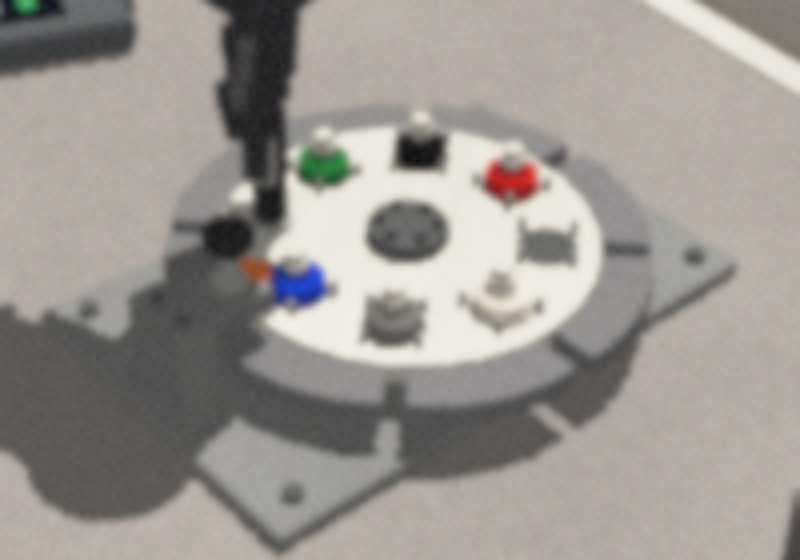

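```bash
cat >slots.py <<'E'
import pickle,cv2,numpy as np,sys
from h import *
hub=np.array([.577,-.043])
def slots(s,hub=hub):
    g=cv2.cvtColor(s["image"],cv2.COLOR_RGB2GRAY)
    al=np.radians(np.arange(0,360,.5));rs=np.arange(.126,.146,.002)
    uv=np.array([[proj(s,[hub[0]+r*np.cos(a),hub[1]+r*np.sin(a),.044]) for a in al] for r in rs]).astype(np.float32)
    m=cv2.remap(g,uv[...,0],uv[...,1],cv2.INTER_CUBIC).astype(float).mean(0)
    b=cv2.medianBlur(np.r_[m,m,m].astype(np.uint8).reshape(1,-1).repeat(3,0),5)[1]
    base=np.array([np.median(np.r_[m,m,m][720+i-30:720+i+31]) for i in range(720)])
    d=np.clip(base-m-6,0,None);out=[]
    i=0
    lab=np.flatnonzero(d>0)
    for k in np.split(lab,np.flatnonzero(np.diff(lab)>2)+1):
        if len(k)>3: out.append((round(float((d[k]*k).sum()/d[k].sum())*.5,1),len(k)*.5,round(float(d[k].max()))))
    return out
E
python3 - <<'E'
from slots import *
for f in("top0","side0","top1","side1"):
    print(f,slots(pickle.load(open(f+".pkl","rb"))))
E
```

```text
top0 [(8.4, 2.0, 3), (55.3, 8.0, 43), (100.7, 8.5, 60), (145.8, 8.0, 65), (186.9, 15.0, 54), (236.7, 8.0, 60), (281.8, 8.5, 54), (327.1, 7.5, 26)]
side0 [(11.7, 3.5, 17), (24.2, 12.5, 80), (99.7, 7.5, 32), (146.0, 9.0, 40), (168.8, 7.5, 12), (188.6, 13.5, 34), (237.2, 8.0, 43), (282.2, 9.0, 53), (326.7, 9.0, 43)]
top1 [(28.4, 5.0, 4), (64.7, 3.0, 1), (107.2, 11.5, 20), (139.4, 7.0, 60), (185.8, 12.0, 18), (231.1, 8.0, 67), (275.8, 9.0, 60), (321.1, 8.5, 36)]
side1 [(5.7, 8.0, 38), (97.3, 14.5, 40), (139.6, 6.5, 34), (155.1, 2.0, 1), (231.0, 7.5, 46), (276.2, 8.5, 60), (320.8, 9.5, 47)]
```

Request:
step_arm(
  series=[
    {"delta_pos": [0, 0, 0], "twist": [0, 0, 0]},
    {"delta_pos": [0, 0, 0], "twist": [0, 0, 0]},
    {"delta_pos": [0, 0, 0], "twist": [0, 0, 0]},
    {"delta_pos": [0, 0, -0.5], "twist": [0, 0, 0]},
    {"delta_pos": [0, 0, -1], "twist": [0, 0, 0]},
    {"delta_pos": [0, 0, -1], "twist": [0, 0, 0]},
    {"delta_pos": [0, 0, -0.6], "twist": [0, 0, 0]},
  ],
  jaw=0.5,
)

```text
time_s: 9.8
tcp_pos: [0.5158, 0.0159, 0.1523]
eef_rot: [-3.141, 0.002, -2.355]
force: [1.0, 0.2, -0.3]
gripper_width: 0.0427
```

Request:
step_arm(
  series=[
    {"delta_pos": [0.9, 0, 0], "twist": [0, 0, 0]},
    {"delta_pos": [0.99, 0, 0], "twist": [0, 0, 0]},
    {"delta_pos": [0.99, 0, 0], "twist": [0, 0, 0]},
    {"delta_pos": [0.99, 0, 0], "twist": [0, 0, 0]},
    {"delta_pos": [0.99, 0, 0], "twist": [0, 0, 0]},
    {"delta_pos": [0, 0, 0], "twist": [0, 0, 0]},
    {"delta_pos": [0, 0, 0], "twist": [0, 0, 0]},
  ],
  jaw=0,
)

```text
time_s: 10.5
tcp_pos: [0.4461, -0.0538, 0.1505]
eef_rot: [-3.141, 0.001, -2.357]
force: [0.3, -0.4, -0.1]
gripper_width: 0.0002
```

Request:
step_arm(
  series=[
    {"delta_pos": [0.08, 0, 0.6], "twist": [0, 0, 0]},
    {"delta_pos": [0, 0, 0.55], "twist": [0, 0, 0]},
    {"delta_pos": [0, 0, 0.15], "twist": [0, 0, 0]},
    {"delta_pos": [0, 0, 0], "twist": [0, 0, 0]},
  ],
)

```text
time_s: 10.9
tcp_pos: [0.4451, -0.0542, 0.1236]
eef_rot: [3.141, -0.002, -2.355]
force: [0.0, -0.3, 0.1]
gripper_width: -0.0001
```

```bash
python3 - <<'E'
from station import monitor, vision
from slots import *
print(monitor.state()["tcp_pos"],monitor.state()["force"])
for n in ("top","side"):
    s=vision.snapshot(n); pickle.dump(s,open(n+"2.pkl","wb"))
    print(slots(s))
    c=s["image"][170:325,270:410] if n=="top" else s["image"][220:360,240:440]
    cv2.imwrite(f"pics/{n}2.png",cv2.resize(c,None,fx=3.8 if n=="top" else 4,fy=3.8 if n=="top" else 4,interpolation=cv2.INTER_CUBIC)[:,:,::-1])
E
```

```text
[ 0.44511224 -0.05417508  0.12361148] [ 0.01959517 -0.27441923  0.08456581]
[(48.8, 7.5, 46), (93.6, 5.0, 37), (105.9, 11.0, 9), (155.5, 10.5, 11), (192.2, 2.0, 1), (230.9, 7.5, 64), (275.6, 8.5, 61), (320.9, 8.0, 34)]
[(5.7, 7.5, 39), (96.3, 8.0, 17), (116.0, 6.5, 12), (140.2, 7.5, 38), (190.8, 2.0, 2), (230.9, 8.0, 47), (276.1, 8.5, 63), (320.7, 10.0, 49)]
```

View pics/side2.png

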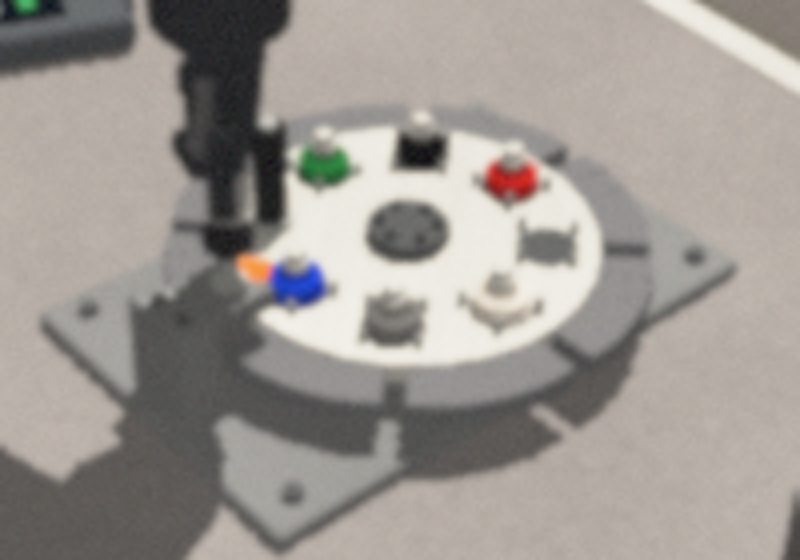

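Request:
step_arm(
  series=[
    {"delta_pos": [0, 0, 0.06], "twist": [0, 0, 0]},
    {"delta_pos": [0, 0, 0.06], "twist": [0, 0, 0]},
    {"delta_pos": [0, 0, 0.05], "twist": [0, 0, 0]},
    {"delta_pos": [0, 0, 0.05], "twist": [0, 0, 0]},
    {"delta_pos": [0, 0, 0.05], "twist": [0, 0, 0]},
    {"delta_pos": [0, 0, 0.05], "twist": [0, 0, 0]},
    {"delta_pos": [0, 0, 0], "twist": [0, 0, 0]},
  ],
)

```text
time_s: 11.7
tcp_pos: [0.4454, -0.0542, 0.1179]
eef_rot: [-3.142, 0.0, -2.356]
force: [0.3, 0.6, 0.6]
gripper_width: 0.0001
```

Request:
step_arm(
  series=[
    {"delta_pos": [0, 0, 0.06], "twist": [0, 0, 0]},
    {"delta_pos": [0, 0, 0.06], "twist": [0, 0, 0]},
    {"delta_pos": [0, 0, 0], "twist": [0, 0, 0]},
  ],
)

```text
time_s: 12.0
tcp_pos: [0.4452, -0.0542, 0.1152]
eef_rot: [3.141, -0.0, -2.356]
force: [0.3, -0.5, 1.1]
gripper_width: -0.0001
```

```bash
cat > look.py <<'E'
from station import monitor, vision
from slots import *
i=sys.argv[1]
print(monitor.state()["time_s"],monitor.state()["tcp_pos"],monitor.state()["force"])
for n in ("top","side"):
    s=vision.snapshot(n); pickle.dump(s,open(n+i+".pkl","wb"))
    print(slots(s))
    c=s["image"][170:325,270:410] if n=="top" else s["image"][220:360,240:440]
    cv2.imwrite(f"pics/{n}{i}.png",cv2.resize(c,None,fx=3.8 if n=="top" else 4,fy=3.8 if n=="top" else 4,interpolation=cv2.INTER_CUBIC)[:,:,::-1])
E
python3 look.py 3
```

```text
12.0 [ 0.44519339 -0.0541848   0.11519766] [ 0.34046963 -0.51366041  1.13433392]
[(48.8, 7.5, 46), (93.7, 6.5, 47), (107.6, 11.0, 8), (156.8, 11.0, 11), (231.0, 7.5, 64), (275.6, 8.5, 61), (320.9, 8.0, 33)]
[(5.6, 7.5, 38), (96.4, 4.5, 4), (100.7, 2.0, 1), (140.1, 7.0, 36), (191.3, 3.0, 6), (230.9, 7.5, 47), (276.1, 8.5, 61), (320.7, 9.5, 48)]
```

View pics/side3.png

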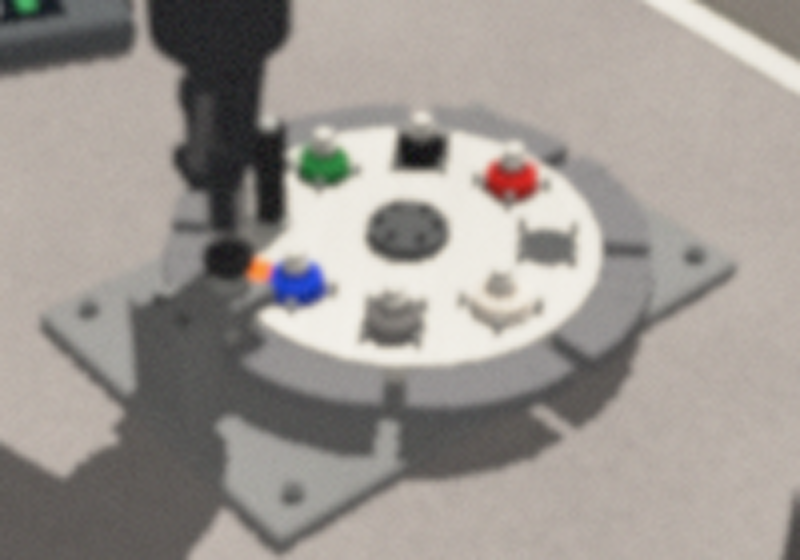

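Request:
step_arm(
  series=[
    {"delta_pos": [0, 0, -0.6], "twist": [0, 0, 0]},
    {"delta_pos": [0, 0, -1], "twist": [0, 0, 0]},
    {"delta_pos": [-0.7, 0, -1], "twist": [0, 0, 0]},
    {"delta_pos": [-0.9, 0, 0], "twist": [0, 0, 0]},
    {"delta_pos": [-0.9, 0, 0], "twist": [0, 0, 0]},
    {"delta_pos": [-0.9, 0, 0], "twist": [0, 0, 0]},
    {"delta_pos": [0, 0, 0], "twist": [0, 0, 0]},
  ],
)

```text
time_s: 12.8
tcp_pos: [0.4949, -0.0045, 0.1665]
eef_rot: [3.141, -0.001, -2.354]
force: [-0.9, 0.2, -0.0]
gripper_width: 0.0
```

```bash
python3 look.py 4; python3 - <<'E'
from slots import *
t=pickle.load(open("top4.pkl","rb"));s=pickle.load(open("side4.pkl","rb"))
for z in(.119,.108,.099):
    a=proj(s,[.4443,-.055,z]);b=proj(t,[.4443,-.055,z]);print(z,(a-[240,220])*4+1.5,(b-[270,170])*3.8+1.4)
E
```

```text
12.8 [ 0.49493168 -0.00451208  0.16646852] [-0.91585036  0.24021169 -0.00791789]
[(111.5, 12.0, 19), (139.5, 8.0, 74), (185.4, 12.0, 22), (230.9, 8.0, 66), (275.6, 8.5, 62), (320.8, 8.0, 33)]
[(5.7, 8.0, 37), (95.5, 14.5, 82), (139.6, 8.5, 40), (191.4, 4.0, 6), (230.9, 7.5, 45), (276.1, 8.5, 59), (320.7, 10.0, 47)]
0.119 [227.79097496 226.69114456] [282.68473627 436.68970126]
0.108 [228.4120849  242.41567897] [282.13116646 439.1460761 ]
0.099 [228.91487818 255.14481048] [281.68387165 441.13087315]
```

View pics/side4.png

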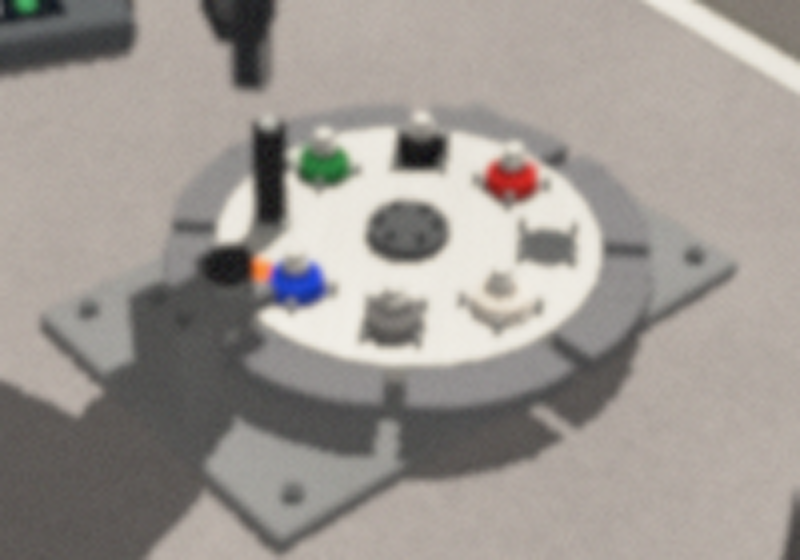

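View pics/top4.png

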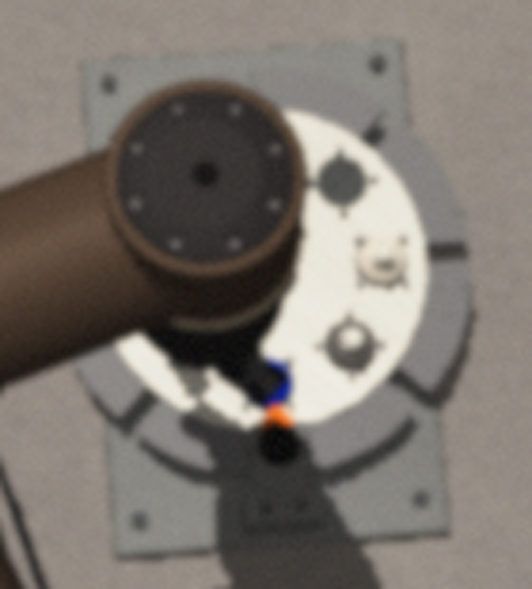

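```bash
python3 - <<'E'
from slots import *
for f in("side0","side1","side4"):
    s=pickle.load(open(f+".pkl","rb"));c=cv2.resize(s["image"][220:360,240:440],None,fx=4,fy=4,interpolation=cv2.INTER_CUBIC)
    m=(c.max(2)<50).astype(np.uint8);m[:200]=0;m[300:]=0;m[:,:190]=0;m[:,258:]=0
    n,l,st,ce=cv2.connectedComponentsWithStats(m)
    k=1+st[1:,4].argmax();print(f,st[k],ce[k])
s=pickle.load(open("top4.pkl","rb"))
E
```

```text
side0 [205 224  43  33 965] [225.53367876 238.94300518]
side1 [ 205  221   45   36 1271] [226.96695515 237.68764752]
side4 [ 206  251   41   34 1154] [226.60051993 266.75996534]
```

Request:
step_arm(
  series=[
    {"delta_pos": [-0.5, 0, -1], "twist": [0, 0, 0]},
    {"delta_pos": [-0.5, 0.5, -1], "twist": [0, 0, 0]},
    {"delta_pos": [-0.9, 0.9, -1], "twist": [0, 0, 0]},
    {"delta_pos": [-0.9, 0.9, 0], "twist": [0, 0, 0]},
    {"delta_pos": [-0.9, 0.9, 0], "twist": [0, 0, 0]},
    {"delta_pos": [-0.9, 0.9, 0], "twist": [0, 0, 0]},
    {"delta_pos": [-0.9, 0.9, 0], "twist": [0, 0, 0]},
    {"delta_pos": [-0.9, 0.9, 0], "twist": [0, 0, 0]},
    {"delta_pos": [-0.9, 0.9, 0], "twist": [0, 0, 0]},
    {"delta_pos": [0, 0, 0], "twist": [0, 0, 0]},
  ],
)

```text
time_s: 13.9
tcp_pos: [0.5002, 0.1953, 0.2267]
eef_rot: [3.141, -0.001, -2.354]
force: [0.2, -0.3, -1.0]
gripper_width: -0.0
```

```bash
python3 look.py 5; python3 - <<'E'
from slots import *
t=pickle.load(open("top5.pkl","rb"));s=pickle.load(open("side5.pkl","rb"))
c=cv2.resize(s["image"][220:360,240:440],None,fx=4,fy=4,interpolation=cv2.INTER_CUBIC)
m=(c.max(2)<50).astype(np.uint8);m[:200]=0;m[300:]=0;m[:,:190]=0;m[:,258:]=0
n,l,st,ce=cv2.connectedComponentsWithStats(m);k=1+st[1:,4].argmax();print("knob",ce[k])
for n,S in(("t",t),("s",s)):
    m=cv2.inRange(cv2.cvtColor(S["image"],cv2.COLOR_RGB2HSV),(105,120,60),(130,255,255));m[:180]=0;m[320:]=0;m[:,:280]=0;m[:,410:]=0
    M=cv2.moments(m,True)
    if M["m00"]:
        X=onz(S,M["m10"]/M["m00"],M["m01"]/M["m00"],.055)[:2];a=np.radians(184.9)
        print(n,M["m00"],X,np.hypot(*(X-(np.array([.5783,-.043])+.085*np.array([np.cos(a),np.sin(a)])))))
E
```

```text
13.9 [0.50018708 0.19529802 0.22673158] [ 0.19712785 -0.30468332 -0.99545569]
[(48.8, 7.5, 46), (94.4, 8.5, 62), (139.6, 8.5, 73), (186.3, 15.0, 56), (230.9, 8.0, 66), (275.6, 8.5, 61), (320.9, 8.0, 34)]
[(5.7, 7.5, 37), (95.5, 14.5, 79), (139.7, 9.0, 41), (167.0, 4.5, 4), (188.4, 14.0, 33), (230.9, 7.5, 44), (276.1, 8.5, 56), (320.7, 10.0, 45)]
knob [226.50980392 269.08650519]
t 60.0 [ 0.48876002 -0.04570812] 0.006652233903702984
s 82.0 [ 0.49083909 -0.05368655] 0.004406788563646218
```

View pics/top5.png

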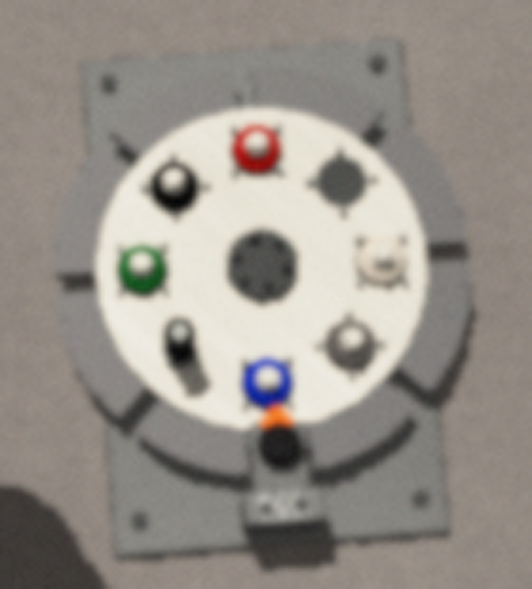

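View pics/side5.png

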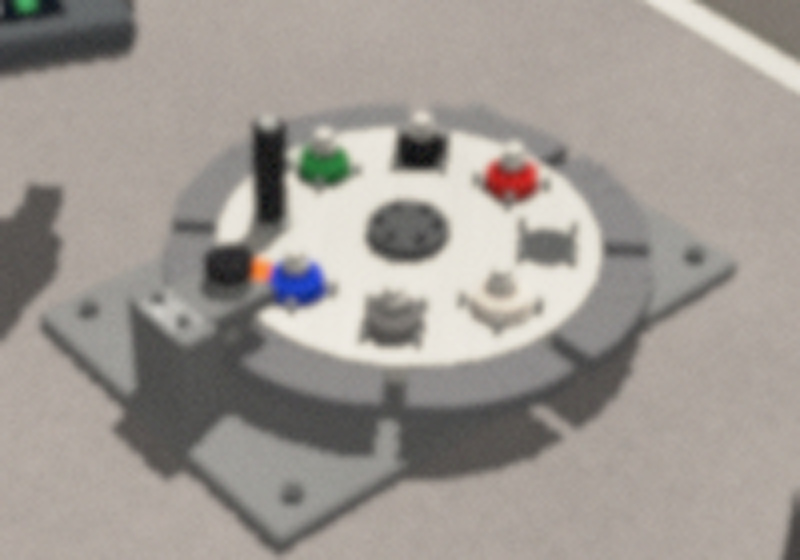

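```bash
python3 -c "
from station import job
job.hand_in()"
```

```text
the job is handed in; nothing more can be done
```

I turned the magazine by its crank handle about 128° counter-clockwise, the shorter way round, and the blue cup now stands at the orange pointer. The index ring was clamped about 2.5° off the nests. I allowed for that, so the pin dropped straight into the slot at the first push on the knob and the plate did not need working back and forth. I handed in at about 14 s.

My last checks, made with the arm clear of everything:
- **Pin:** the knob sits about 30 px lower than parked in the enlarged side view. I expected about 28 px fully home and 16 px riding on the ring, so it reads as home.
- **Blue cup:** it is 4 to 7 mm from the load point. The top and side cameras disagree by a few millimetres sideways, but both are inside 14 mm.
- **Cups and force:** all six cups stand in their nests. The highest wrist reading I saw was about 11 N upward while holding the handle, before the pin was released. I saw no rise in force when I pushed the knob, though forces were read only at the end of each move.
- **Bench items:** I did not measure the pendant, screwdriver or bin again at the end; the arm only worked around the magazine and passed well above the bench.

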